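# Unlock an amplifier's inspection flap and hold it open at the red mark

### The arm

A 6-joint arm with a two-finger parallel gripper is mounted at the origin on the work surface. World frame = base frame: x ahead of the robot, y to its left, z up, the work surface at z = 0. Lengths are in m, angles in degrees, forces in N, time in s.
With the tool pointing down it reaches from about 0.35 to 0.725 m from the base axis. Payload 4.3 kg.
Tool frame: the origin (TCP) lies on the mounting face of the last link; the fingertips stand 173 mm ahead of it and the grasp point (between the pads) lies 155 mm ahead of it (env.grip_depth is the distance from the TCP to the grasp point, in m); z points along the fingers, y is the line along which they close (so a half turn about z gives the same grasp; the last joint's range is limited). The gripper opens to 85 mm and grips with 20 to 120 N. Pads are 22 mm wide; open, the fingers measure 114 mm over their backs; the gripper's body (76 mm by 85 mm) begins 54 mm behind the grasp point. The pads swing forward as they close: fully open they stand 13 mm farther back than shut.
Start: joints at [-6.32, 21.618, 4.641, 73.018, 0, 83.68], TCP at [0.575, 0, 0.405] pointing down, gripper open.
Joint ranges: [-156.06, 156.06], [-48.1, 94.91], [-58.44, 69.94], [-101.28, 121.22], [-78.64, 73.56], [-180, 180]. Speed limits (degrees/s): [147.25, 147.25, 180, 180, 180, 180].

### API

Orientations are given as [roll, pitch, yaw] about the fixed x, y, z axes, in that order (R = Rz(yaw) Ry(pitch) Rx(roll)).
In Python, from cell import env gives the robot as it stands. The module is installed in compiled form; this text tells all that it offers.
- The arm moves only by the shell command python3 -m jog 'ROWS' [FORCE]. ROWS is JSON, one flat list of numbers, 5 for each row, row after row: the closure in counts, from 0 (fully open) to 255 (shut), then the shift along the tool's x, y, z as a fraction of full scale, then the turn about the tool's z as a fraction of full scale. A call has 1 to 20 rows; each row is the pose to reach, as a shift and turn from the pose commanded when the call began, along the tool's axes at that moment, turning the shorter way round; what a row does not reach only later rows make up. Full scale, the value 1, is 0.25 m for a shift and pi rad for a turn. A row lasts 1/12 s, in which the tool goes at most 41.7 mm and 7.16 degrees, less where a joint would pass 70% of its speed; a pose out of reach is approached as far as the arm can. A call with a number of a shift or a turn outside -1 to 1 is refused whole. A call with a gripper value outside its range is refused whole. The fingers move at their own pace and stop on an object; FORCE is the grip in N (left out, the last holds). Time passes only in rows, so rows that repeat a pose let the fingers close. It gives the time, the measured TCP pose, the force, the opening and the grip force at its end, in the units of the state.
- env.sense(): the state, without advancing time (a new reading comes with each control period).
- env.read_camera(name): name is "scene" or "side" or "wrist"; returns the picture (420x560x3 uint8, blue, green, red); there is no depth.
- env.camera_params(name): a dict with "fx", "fy", "cx", "cy" (pixels), "world_from_camera" (4x4, takes a point from camera to world coordinates). Camera axes: x right, y down, z forward; pixel columns grow to the right and rows downward; lengths in m; the calibration is good to about 2 mm. A picture is of the moment at which its call begins: read the wrist's pose just before it. camera_params takes no time and is no camera call; for the wrist camera it gives the pose at the moment of the call.
- env.hand_in(): hands the job in; it is judged then, once.
The state is a dict: "t": time; "q": joint angles; "joint_velocities": joint speeds; "effort": joint torques, N m; "position": TCP position; "ee_rot": TCP orientation; "contact_force": force on the tool from outside, world axes, zero at the start; "torque": the same for the moment, N m; "grip_width": opening from 0.0 (shut) to 1.0 (fully open); "grasp_force": force on a finger pad.
Only numpy, scipy, OpenCV 4.12 (cv2) and the standard library are available. Lean on these libraries where they do the work, as an engineer would, in place of code of your own. Each camera call takes 0.05 s, during which the arm holds its last target. There are 200 camera calls.

### The job

Lift the brass-coloured locking clip straight up out of its pocket on the amplifier and set it down in the blue tray without dropping it. Then swing the amplifier's inspection flap up by its black bar until it is in line with the red pointer of the gauge beside it, and finish while still holding the bar so that the flap stays at that angle for the inspection: it falls shut if you let go. Do not shift the red pointer, and leave the other things on the desk where they are.

Things in the scene. Friction and masses are not known exactly. Their poses are not given: they have to be found in the camera images.
- amp: Dark amplifier, fixed to the desk, 340 (its x) x 300 (its y) mm, flat top deck 90 mm above the desk. Origin: centre of the underside; x points from the front panel (dials) to the rear, y to the left seen from the front, z up. The flap covers an opening in the middle of the deck; the clip's pocket is in the deck before the flap; gauge to the right of the flap (-y).
- clip_mid (a point): Centre of the loose brass-coloured clip (0.12 kg), half-way up its 60 mm. Two legs, 22 mm along x, joined by a web on top: 36 mm over the legs along y, the width to grip, in the upper half (deck 14 mm below this point). A tongue 28 mm wide, 3 mm thick reaches 62 mm to +x, 4.5 mm below this point, over the flap's front lip, 12 mm clear of the black bar. Axes as the amplifier's.
- pocket (a point): Centre of the floor of the rectangular pocket (26 x 40 mm, 16 mm deep, yellow outline) in which the clip's feet stand; 125 mm before the amplifier's centre. The clip is free of the pocket when lifted 16 mm.
- tray_blue_in (a point): Centre of the inner floor of the blue tray, fixed to the desk, 140 x 140 mm outside, walls 4 mm thick and 25 mm high, floor about 4 mm thick; axes along its sides. sides within 0.1 rad of the desk's. It swaps places with a grey tray of the same size. A fixed gooseneck microphone, 230 mm tall, stands behind the two trays.
- flap (a joint): Angle of the aluminium inspection flap: 0 lying shut on the deck, grows as its front edge rises, to 1.5 rad. Plate 180 x 180 x 6 mm, about 0.4 kg, yellow stripe along its right edge; it falls shut unless held.
- flap_bar (a point): Middle of the flap's round black bar, 12 mm in diameter, along the amplifier's y, 100 mm free length between its two posts. Its centre is 46 mm above the flap's top face and 30 mm behind the flap's front edge. Grip it from above, fingers before and behind it; it can turn in the fingers while the tool keeps pointing down. Axes turn with the flap: x from front edge to hinge, y along the bar.
- hinge (a point): Middle of the flap's hinge axis, which runs along the amplifier's y. The bar's centre is 150 mm before it and 49 mm above it when shut, and moves about it in an arc, upwards and to the rear.
- mark (a joint): Angle of the red pointer of the gauge, counted as the flap's: set somewhere from 0.6 to 1.0 rad. It turns about the flap's hinge axis and stays where it is set. The flap is at the mark when both angles are equal.
- mark_tip (a point): Tip of the red pointer, 165 mm from the hinge axis, 110 mm to the right (-y) of the flap's middle (20 mm beside the flap's edge). x points along the pointer from tip to hinge. The gauge's fixed arc stands 12 mm farther right and rises 240 mm above the desk.
- mic_a: Hand microphone with a steel head, 180 mm long, lying on its rest at the right of the amplifier. A bystander.
- mic_b: Hand microphone with a grey head, 180 mm long, lying on its rest at the right, nearer the robot. A bystander.
- screwdriver: Screwdriver lying on the desk near the robot, on the left. A bystander.
- tape: Roll of black tape, 100 mm across, 20 mm high, on the desk to the right. A bystander.
- fuse_jar: Small amber jar, 36 mm across, 45 mm tall, standing on the amplifier's rear left deck corner, clear of the flap. A bystander.
- handset: White telephone handset, 170 x 45 x 22 mm, lying on the desk beyond the trays on the left. A bystander.
- dial: Small black dial cap, 32 mm across, 18 mm high, lying in the grey tray. A bystander.
Things that resemble listed ones, but are neither listed nor needed, are in the scene too. Leave any purple look-alike of the part that bears clip_mid alone.

How it is judged (in metres and radians):
On the way, in this order (a step that is already met when the one before it is completed fails the run):
1. the clip is lifted clear of its pocket, the flap still shut (z of clip_mid in the frame of pocket above 0.05 m and contact force between clip and the fingers above 0.3 N and value of joint flap below 0.06 rad), for 0.1 s.
2. the clip rests in the blue tray, let go, the flap still shut (x of clip_mid in the frame of tray_blue_in between -0.066 and 0.066 m and y of clip_mid in the frame of tray_blue_in between -0.066 and 0.066 m and height (world z) of clip_mid below 0.05 m and contact force between clip and the fingers below 0.1 N and linear speed of clip below 0.05 m/s and value of joint flap below 0.06 rad), for 0.2 s.
3. the flap is held by the fingers in line with the red pointer (angle between the x axis of flap_bar and the x axis of mark_tip, either way round below 0.08 rad and velocity of joint flap between -0.08 and 0.08 rad/s and value of joint flap above 0.3 rad and contact force between the fingers and flap above 0.5 N and contact force between flap and clip below 0.1 N), for 0.3 s.
At the end, for the whole second after the job is handed in: The clip rests in the blue tray, let go; the flap is still, within 0.08 rad (4.5 degrees) of the red pointer, held by the fingers (contact force over 0.5 N) and not propped by the clip (all of step 3 and x of clip_mid in the frame of tray_blue_in between -0.066 and 0.066 m and y of clip_mid in the frame of tray_blue_in between -0.066 and 0.066 m and height (world z) of clip_mid below 0.05 m and contact force between clip and the fingers below 0.1 N and linear speed of clip below 0.05 m/s); the arm keeps its last pose, push and grip.
It fails at once if the flap is forced up while the clip is still in its pocket (value of joint flap above 0.12 rad and distance between clip_mid and pocket below 0.04 m).
It fails at once if the clip is dropped (falls faster than 1 m/s) (linear speed of clip above 1 m/s and contact force between clip and the fingers below 0.05 N).
It fails at once if the red pointer is shifted by more than 10 mm at its tip (distance of mark_tip from where it was at the start of the episode above 0.01 m).
It fails at once if another loose thing (microphones, screwdriver, tape, jar, handset, dial cap) is moved by more than 25 mm (distance of any of mic_a, mic_b, screwdriver, tape, fuse_jar, handset, dial from where it was at the start of the episode above 0.025 m).
It also fails if it takes over 58 s, if anything falls off the work surface, if the arm or the gripper's body presses on something with over 40 N, if the wrist force passes 120 N, or if a joint passes its speed limit or range.

## Working session

There is one attempt and no reset: what is moved stays moved. The work goes in short steps, Python scripts to look and compute and a shell command to move; the robot and the scene stay as the last step left them, time stands still between calls to the robot, and variables do not carry over. Pictures are saved under pics/ and viewed, at most 10 in all, crops included, and the job is handed in when it is done.

```bash
mkdir -p pics; python3 - <<'E'
from cell import env
import cv2,numpy as np
print(env.sense())
for n in ["scene","side","wrist"]:
    p=env.camera_params(n); print(n,p["fx"],p["fy"],p["cx"],p["cy"]); print(np.round(p["world_from_camera"],4).tolist())
    cv2.imwrite(f"pics/{n}0.png",env.read_camera(n))
E
```

```text
{'t': 0.0, 'q': array([-6.31942911e+00,  2.16621934e+01,  4.56094649e+00,  7.30190303e+01,
        1.09445359e-04,  8.36812923e+01]), 'joint_velocities': array([-0.05249037, -0.00934871, -0.03010657,  0.04013624, -0.03533385,
        0.04206439]), 'effort': array([ 5.03441061e-04, -4.63600910e+01,  2.69876987e+01,  2.07655923e-02,
       -6.74222474e-05, -6.15417605e-06]), 'position': array([5.74683827e-01, 4.43017889e-05, 4.03744134e-01]), 'ee_rot': array([-1.79880466e+02, -1.33463353e-02,  8.99992645e+01]), 'contact_force': array([-0.0592994 , -0.50277998, -0.18521304]), 'torque': array([0.01670395, 0.03154117, 0.06204249]), 'grasp_force': 0.0, 'grip_width': 1.0015050030320707}
scene 442.1375023109906 442.1375023109906 279.21492472943004 208.287735723834
[[-0.2039, 0.8419, -0.4995, 1.0718], [0.979, 0.1718, -0.1101, 0.1037], [-0.0069, -0.5115, -0.8593, 1.0519], [0.0, 0.0, 0.0, 1.0]]
side 381.5768072603447 381.5768072603447 274.7906296114914 208.46476252028913
[[0.9931, -0.0578, 0.1023, 0.4087], [-0.1165, -0.5982, 0.7928, -0.8156], [0.0154, -0.7992, -0.6008, 0.7126], [0.0, 0.0, 0.0, 1.0]]
wrist 316.4269383153487 316.4269383153487 284.66531927974637 209.4788529793874
[[1.0, 0.0006, -0.0004, 0.5758], [0.0005, -0.9645, -0.2642, 0.0668], [-0.0005, 0.2642, -0.9645, 0.3724], [0.0, 0.0, 0.0, 1.0]]
```

View pics/scene0.png

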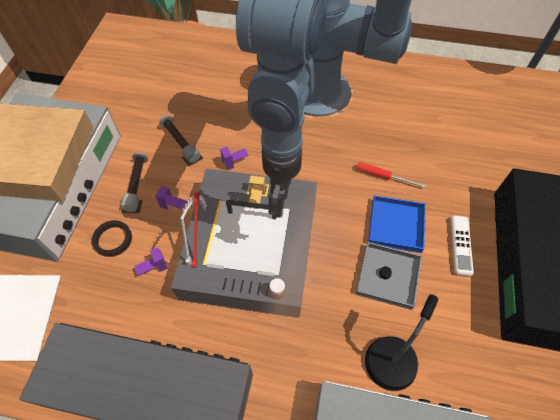

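View pics/side0.png

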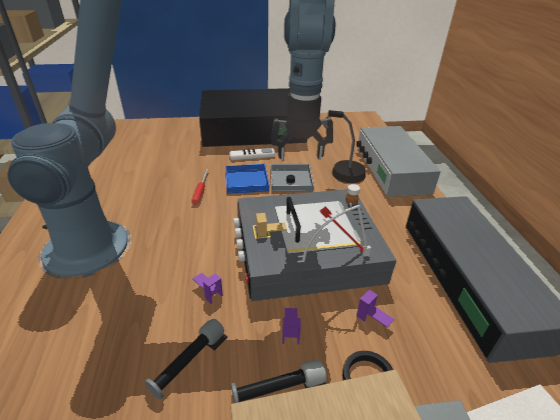

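View pics/wrist0.png

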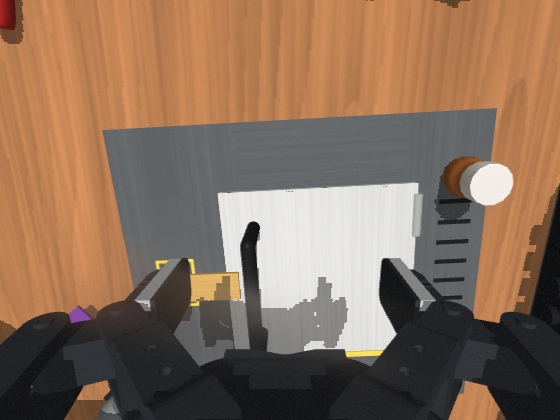

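The one brass-coloured clip is at scene (258,185) and side (262,225). The four similar parts are purple: scene (233,157), (170,198), (152,263), and side (292,325). The blue tray is at scene (397,223) and side (247,179), with the grey tray beside it. The red pointer runs scene (193,260) to (196,195). I'll enlarge these to confirm the clip and take points.

```bash
python3 - <<'E'
import cv2,numpy as np
a=cv2.imread("pics/scene0.png");b=cv2.imread("pics/side0.png")
cv2.imwrite("pics/c1.png",cv2.resize(a[165:285,170:330],None,fx=5,fy=5,interpolation=cv2.INTER_CUBIC))
cv2.imwrite("pics/c2.png",cv2.resize(b[185:285,232:392],None,fx=5,fy=5,interpolation=cv2.INTER_CUBIC))
for n,im in(("scene",a),("side",b)):
    h=cv2.cvtColor(im,cv2.COLOR_BGR2HSV)
    m=cv2.inRange(h,(108,150,60),(125,255,255)); m=cv2.morphologyEx(m,cv2.MORPH_OPEN,np.ones((3,3)))
    k,l,s,c=cv2.connectedComponentsWithStats(m)
    for i in range(1,k):
        if s[i,4]>300:
            cn=cv2.findContours((l==i).astype('uint8'),0,2)[0][0]
            print(n,s[i],c[i],cv2.approxPolyDP(cn,4,True)[:,0].tolist())
E
```

```text
scene [ 369  198   56   54 2508] [397.63476874 223.80143541] [[373, 200], [369, 240], [421, 251], [423, 204]]
side [121   0  54  42 773] [152.78137128  14.73479948] [[124, 1], [121, 12], [126, 7], [136, 11], [139, 2], [140, 10], [144, 6], [146, 13], [163, 14], [157, 17], [161, 27], [150, 25], [155, 32], [149, 38], [145, 32], [147, 41], [164, 29], [169, 35], [174, 28], [163, 26], [162, 19], [174, 7], [169, 0], [170, 11], [163, 9], [163, 0], [158, 9], [144, 5], [154, 0], [133, 0], [130, 7], [126, 2], [131, 0]]
side [231   0  37  37 496] [246.00403226  19.19354839] [[238, 0], [240, 16], [232, 19], [233, 28], [243, 33], [244, 27], [248, 33], [260, 26], [264, 36], [266, 26], [252, 28], [242, 19], [250, 14], [242, 12], [243, 5], [254, 11], [252, 1]]
side [ 130   25   94   72 1770] [184.64237288  64.96214689] [[223, 33], [212, 31], [218, 28], [205, 25], [203, 32], [213, 35], [207, 45], [206, 37], [198, 37], [197, 49], [190, 43], [190, 50], [181, 46], [182, 55], [188, 56], [178, 61], [184, 68], [175, 81], [149, 65], [141, 70], [142, 63], [130, 71], [145, 80], [153, 76], [163, 88], [179, 87], [187, 95], [190, 87], [182, 88], [180, 74], [188, 66], [187, 74], [198, 69], [204, 79], [195, 83], [193, 96], [209, 84], [201, 69], [208, 60], [194, 61], [199, 53], [212, 58], [215, 52], [208, 48], [214, 48], [213, 39], [218, 41]]
side [ 30  64  43  19 628] [51.08280255 71.96496815] [[72, 64], [34, 65], [30, 73], [33, 81], [54, 77], [69, 82]]
side [  0  86  24  53 836] [  8.21172249 115.41746411] [[0, 86], [0, 138], [11, 138], [23, 127], [6, 86]]
side [ 227  164   42   29 1093] [246.70814273 178.42268984] [[264, 164], [227, 166], [228, 192], [268, 190]]
```

View pics/c1.png

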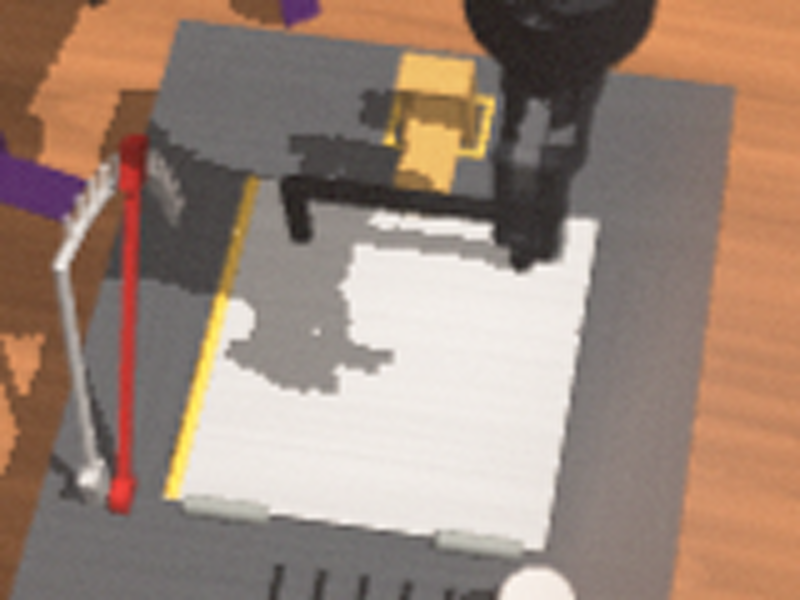

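View pics/c2.png

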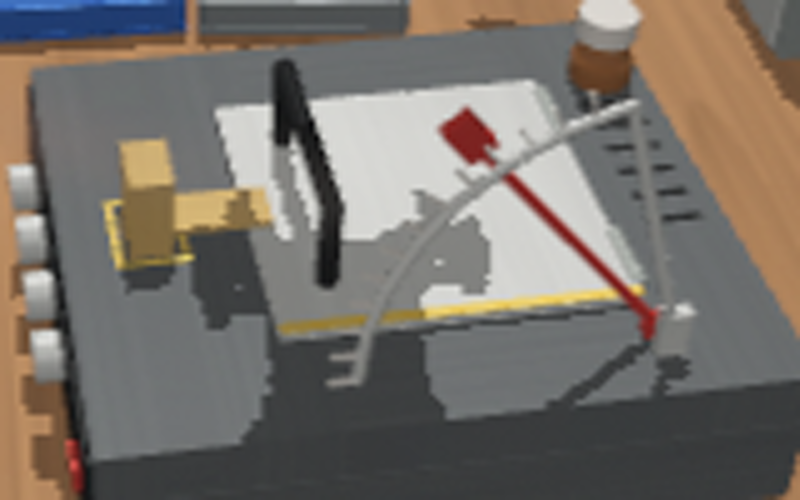

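The crops confirm the brass clip in the yellow pocket outline: top face centre c1 (437,75) and c2 (146,162). The tongue points to the bar at c1 (290–500,185–200). The red pointer runs from pivot c2 (650,325) to a square tip at c2 (468,137). The flap is white with a yellow stripe on its right edge.

```bash
cat > h.py <<'E'
from cell import env
import numpy as np, cv2
from scipy.optimize import least_squares
def P(n):
    p=env.camera_params(n);return np.array([[p["fx"],0,p["cx"]],[0,p["fy"],p["cy"]],[0,0,1]]),np.array(p["world_from_camera"])
def ray(K,T,uv):
    return T[:3,3],T[:3,:3]@np.linalg.solve(K,[*uv,1])
def tri(obs): # [(K,T,uv)]
    A=np.zeros((3,3));b=np.zeros(3);R=[]
    for o in obs:
        c,d=ray(*o);d=d/np.linalg.norm(d);M=np.eye(3)-np.outer(d,d);A+=M;b+=M@c;R.append((c,d))
    x=np.linalg.solve(A,b);return x,max(np.linalg.norm(np.cross(x-c,d)) for c,d in R)
def plane(K,T,uv,z):
    c,d=ray(K,T,uv);return c+d*(z-c[2])/d[2]
E
python3 - <<'E'
from h import *
S=P("scene");D=P("side")
s=lambda u,v:(170+u/5,165+v/5)
d=lambda u,v:(232+u/5,185+v/5)
pts={"cliptop":(s(437,75),d(146,162)),"cliptopFL(+y)":(s(475,57),d(120,142)),"cliptopFR":(s(400,52),d(127,186)),"tongue_end":(s(428,185),d(268,207)),
"barR":(s(290,185),d(333,208)),"markpivot":(s(121,492),d(650,325)),"marktip":(s(132,160),d(468,135)),
"flapFR":(s(252,178),d(280,333)),"flapRR":(s(172,497),d(643,290)),"flapFL":(s(597,220),d(217,108)),"flapRL":(s(548,550),d(535,80)),
"ampFL":(s(733,87),d(35,70)),"ampFR":(s(180,20),d(92,460)),"tray":((397.6,223.8),(246.7,178.4))}
for k,(a,b) in pts.items():
    x,e=tri([(*S,a),(*D,b)]);print(k,np.round(x,4),"err",round(e,4))
for uv in [(373,200),(369,240),(421,251),(423,204)]: print(np.round(plane(*S,uv,.025),4))
for uv in [(264,164),(227,166),(228,192),(268,190)]: print(np.round(plane(*D,uv,.025),4))
E
```

```text
cliptop [ 0.4692 -0.0847  0.1343] err 0.0008
cliptopFL(+y) [ 0.4569 -0.0684  0.1359] err 0.0018
cliptopFR [ 0.4592 -0.1055  0.136 ] err 0.0003
tongue_end [ 0.5241 -0.0828  0.1052] err 0.0085
barR [ 0.552  -0.1381  0.1428] err 0.0013
markpivot [ 0.7015 -0.1833  0.0945] err 0.0014
marktip [ 0.5978 -0.1894  0.2212] err 0.0007
flapFR [ 0.5243 -0.1705  0.0955] err 0.0008
flapRR [ 0.7023 -0.1596  0.0969] err 0.0012
flapFL [0.5151 0.0063 0.097 ] err 0.0014
flapRL [0.6935 0.0175 0.0958] err 0.0024
ampFL [0.4186 0.0598 0.0912] err 0.0018
ampFR [ 0.4322 -0.2366  0.09  ] err 0.0003
tray [0.4518 0.2904 0.011 ] err 0.0011
[0.3979 0.2175 0.025 ]
[0.5219 0.2193 0.025 ]
[0.5266 0.3522 0.025 ]
[0.3836 0.3514 0.025 ]
[0.5182 0.3561 0.025 ]
[0.3877 0.3541 0.025 ]
[0.3881 0.1923 0.025 ]
[0.5156 0.1916 0.025 ]
```

Everything fits: deck 0.09, clip top 0.135, bar z 0.142, hinge z about 0.093, pointer length 0.164, amp yaw about 3°, mark about 0.88 rad. I'll move above the clip and turn so the fingers close along the amp's y.

```bash
python3 -m jog '[0,-0.344,-0.42,0.06,-0.517, 0,-0.344,-0.42,0.06,-0.517, 0,-0.344,-0.42,0.06,-0.517, 0,-0.344,-0.42,0.06,-0.517, 0,-0.344,-0.42,0.06,-0.517, 0,-0.344,-0.42,0.06,-0.517, 0,-0.344,-0.42,0.06,-0.517, 0,-0.344,-0.42,0.06,-0.517, 0,-0.344,-0.42,0.06,-0.517, 0,-0.344,-0.42,0.06,-0.517, 0,-0.344,-0.42,0.06,-0.517, 0,-0.344,-0.42,0.06,-0.517, 0,-0.344,-0.42,0.06,-0.517, 0,-0.344,-0.42,0.06,-0.517, 0,-0.344,-0.42,0.06,-0.517, 0,-0.344,-0.42,0.06,-0.517, 0,-0.344,-0.42,0.06,-0.517]' 40
python3 - <<'E'
from h import *
print(env.sense()["q"])
K,T=P("wrist");im=env.read_camera("wrist");cv2.imwrite("pics/w1.png",im);np.savez("w1.npz",K=K,T=T)
E
```

```text
t: 1.57
position: [0.47, -0.086, 0.3896]
ee_rot: [180.0, -0.0, -177.0]
contact_force: [0.0, -0.6, 0.9]
grip_width: 0.999
grasp_force: 0.0
[-1.79815556e+01  1.06822172e+01 -1.24657104e+01  6.68576029e+01
 -9.65007137e-04 -2.09416501e+01]
```

View pics/w1.png

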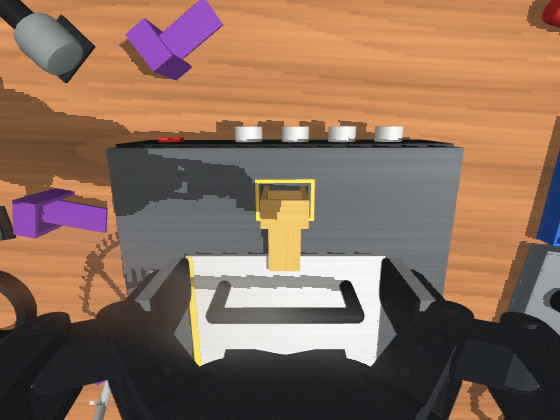

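The wrist picture shows the pocket outline at (255–314, 180–221), the brass clip inside, and the bar at (210–362, 316), all aligned with the tool. I'll use it to refine.

```bash
python3 - <<'E'
from h import *
w=np.load("w1.npz");K,T=w["K"],w["T"]
q=np.array([plane(K,T,u,.09) for u in [(255,180),(314,180),(314,221),(255,221)]]);print(q.round(4),q.mean(0))
a,b=plane(K,T,(214,316),.142),plane(K,T,(359,316),.142);print(a,b,(a+b)/2)
for u in [(261,228),(308,228)]: print("web top front",plane(K,T,u,.134))
for u in [(107,150),(463,148)]: print("amp front",plane(K,T,u,.09))
for u in [(269,270),(300,270)]: print("tongue",plane(K,T,u,.103))
E
```

```text
[[ 0.4532 -0.1125  0.09  ]
 [ 0.4506 -0.062   0.09  ]
 [ 0.4873 -0.0592  0.09  ]
 [ 0.49   -0.1115  0.09  ]] [ 0.47029545 -0.08627962  0.09      ]
[ 0.55283361 -0.13708847  0.142     ] [ 0.54692029 -0.02399414  0.142     ] [ 0.54987695 -0.08054131  0.142     ]
web top front [ 0.48122772 -0.10325768  0.134     ]
web top front [ 0.47939646 -0.06820121  0.134     ]
amp front [ 0.43432248 -0.23672491  0.09      ]
amp front [0.41718064 0.06009549 0.09      ]
tongue [ 0.53057403 -0.09683811  0.103     ]
tongue [ 0.52914551 -0.06950323  0.103     ]
```

```bash
python3 -m jog '[0,0,0,0.15,0, 0,0,0,0.3,0, 0,0,0,0.4,0, 0,0,0,0.47,0, 0,0,0,0.47,0, 0,0,0,0.47,0, 200,0,0,0.47,0, 200,0,0,0.47,0, 200,0,0,0.47,0, 200,0,0,0.47,0, 200,0,0,0.47,0, 200,0,0,0.47,0, 200,0,0,0.47,0, 200,0,0,0.47,0, 200,0,0,0.47,0, 200,0,0,0.47,0]' 40
```

```text
t: 2.95
position: [0.4706, -0.0862, 0.2734]
ee_rot: [-180.0, 0.1, -176.9]
contact_force: [-1.3, -0.2, 6.5]
grip_width: 0.416
grasp_force: 39.6
```

```bash
python3 -m jog '[200,0,0,-0.03,0, 200,0,0,-0.06,0, 200,0,0,-0.1,0, 200,0,0,-0.16,0, 200,0,0,-0.22,0, 200,0,0,-0.3,0, 200,0,0,-0.38,0, 200,0,0,-0.44,0, 200,0,0,-0.48,0, 200,0,0,-0.48,0, 200,0,0,-0.48,0, 200,0,0,-0.48,0]'
python3 - <<'E'
from h import *
print(env.sense()["q"]); im=np.hstack([cv2.resize(env.read_camera("side")[100:300,180:400],(400,364)),cv2.resize(env.read_camera("wrist"),(400,364))]);cv2.imwrite("pics/l1.png",im)
E
```

```text
t: 3.95
position: [0.4697, -0.0859, 0.3916]
ee_rot: [180.0, -0.1, -176.9]
contact_force: [0.0, 0.3, -2.1]
grip_width: 0.415
grasp_force: 40.3
[-1.79813209e+01  1.06340032e+01 -1.22340370e+01  6.71962301e+01
 -2.48596525e-04 -2.10402424e+01]
```

View pics/l1.png

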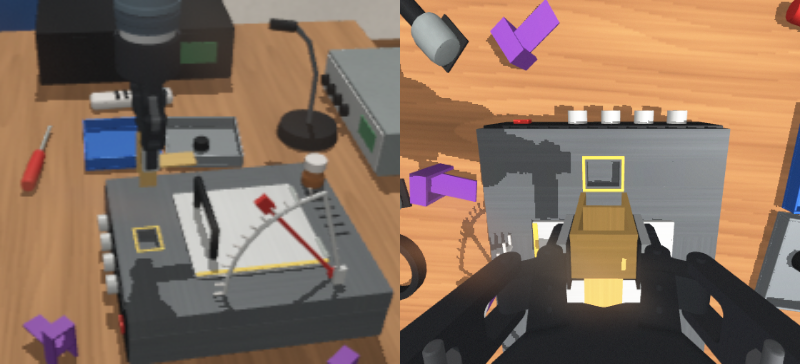

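The clip is held and free of the pocket (empty outline at left (148,238)), and the flap is shut. Now I'll carry it to the blue tray.

```bash
python3 -m jog '[200,0,0.04,0,0, 200,0.01,0.12,0,0, 200,0.02,0.22,0,0, 200,0.03,0.33,0,0, 200,0.04,0.44,0,0, 200,0.05,0.55,0,0, 200,0.06,0.66,0,0, 200,0.06,0.77,0,0, 200,0.07,0.87,0,0, 200,0.07,0.95,0,0, 200,0.07,1,0,0, 200,0.07,1,0,0]' && python3 -m jog '[200,0,0.04,0,0, 200,0,0.12,0,0, 200,0.01,0.22,0,0, 200,0.02,0.33,0,0, 200,0.024,0.42,0,0, 200,0.024,0.47,0,0, 200,0.024,0.495,0,0, 200,0.024,0.495,0,0, 200,0.024,0.495,0,0, 200,0.024,0.495,0,0]'
python3 - <<'E'
from h import *
print(env.sense()["q"]); a=env.read_camera("scene")[150:310,320:490];K,T=P("wrist");b=env.read_camera("wrist")
im=np.hstack([cv2.resize(a,(386,364)),cv2.resize(b,(400,364))]);cv2.imwrite("pics/t1.png",im)
E
```

```text
t: 5.05
position: [0.4383, 0.1652, 0.3916]
ee_rot: [179.9, -0.1, -176.7]
contact_force: [-0.2, -1.2, -2.6]
grip_width: 0.415
grasp_force: 40.4
t: 5.88
position: [0.4267, 0.285, 0.3921]
ee_rot: [-180.0, -0.0, -177.0]
contact_force: [-0.2, -0.0, -1.2]
grip_width: 0.419
grasp_force: 40.5
[ 2.66626004e+01  1.46629622e+01 -6.97459400e+00  6.83900770e+01
 -3.49268375e-02  2.36799109e+01]
```

View pics/t1.png

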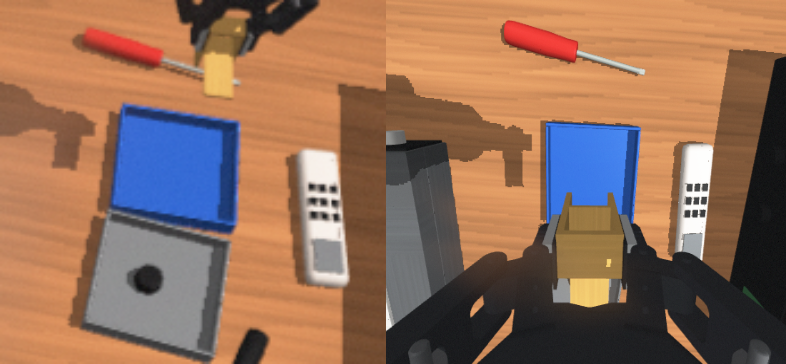

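Left: the blue tray's rim corners are at (123,103), (240,121), (237,231), (108,213), and the clip is held ahead of it. Right: the tray's front rim is at (546,122)–(640,125). I'll check the tray centre.

```bash
python3 - <<'E'
from h import *
S=P("scene");W=P("wrist");D=P("side")
for u,v in [(123,103),(240,121),(237,231),(108,213)]: print(plane(*S,(320+u*170/386,150+v*160/364),.025).round(4))
for u,v in [(160,122),(254,125)]: print("w",plane(*W,(u*1.4,v*420/364),.025).round(4))
E
```

```text
[0.382  0.2192 0.025 ]
[0.3796 0.3585 0.025 ]
[0.5264 0.3607 0.025 ]
[0.533  0.2168 0.025 ]
w [0.3829 0.2193 0.025 ]
w [0.3793 0.3561 0.025 ]
```

```bash
python3 -m jog '[200,0,0,0.1,0, 200,0,0,0.2,0, 200,0,0,0.3,0, 200,0,0,0.4,0, 200,0,0,0.5,0, 200,0,0,0.58,0, 200,0,0,0.65,0, 200,0,0,0.7,0, 200,0,0,0.73,0, 200,0,0,0.74,0, 200,0,0,0.745,0, 200,0,0,0.75,0, 200,0,0,0.755,0, 200,0,0,0.755,0, 200,0,0,0.755,0]'
```

```text
t: 7.23
position: [0.4269, 0.2861, 0.204]
ee_rot: [180.0, 0.1, -176.9]
contact_force: [0.1, -0.7, -0.8]
grip_width: 0.418
grasp_force: 40.5
```

```bash
python3 -m jog '[200,0,0,0.004,0, 200,0,0,0.008,0, 200,0,0,0.008,0, 200,0,0,0.008,0]'
```

```text
t: 7.57
position: [0.4269, 0.2862, 0.2034]
ee_rot: [180.0, 0.1, -176.9]
contact_force: [-3.9, -1.5, 13.7]
grip_width: 0.417
grasp_force: 42.3
```

```bash
python3 -m jog '[120,0,0,0,0, 100,0,0,0,0, 60,0,0,0,0, 30,0,0,0,0, 30,0,0,0,0, 30,0,0,0,0, 30,0,0,0,0, 30,0,0,-0.04,0, 30,0,0,-0.1,0, 30,0,0,-0.2,0, 30,0,0,-0.35,0, 30,0,0,-0.5,0, 30,0,0,-0.65,0, 30,0,0,-0.75,0, 30,0,0,-0.78,0, 30,0,0,-0.78,0]'
python3 - <<'E'
from h import *
a=env.read_camera("scene")[150:310,320:490];b=env.read_camera("wrist")
im=np.hstack([cv2.resize(a,(386,364)),cv2.resize(b,(400,364))]);cv2.imwrite("pics/t2.png",im)
E
```

```text
t: 8.9
position: [0.4273, 0.2864, 0.3997]
ee_rot: [179.9, 0.3, -176.9]
contact_force: [0.0, -0.1, -1.3]
grip_width: 0.88
grasp_force: 0.0
```

View pics/t2.png

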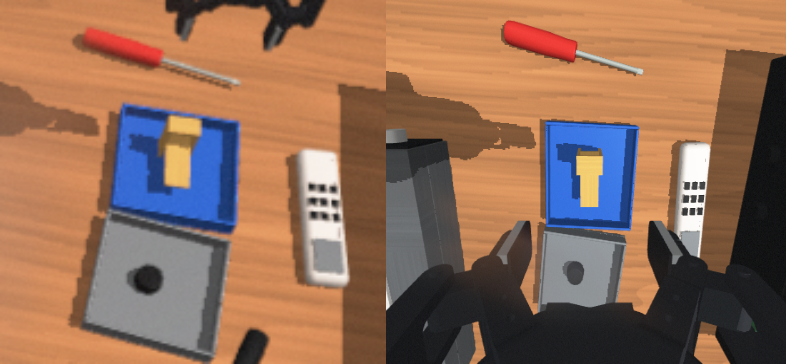

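The clip stands upright in the blue tray, let go: left (182,150), inside rim (123–240, 103–231). Now I'll move to the bar.

```bash
python3 -m jog '[30,0,-0.06,0,0.03, 30,-0.04,-0.18,0,0.06, 30,-0.08,-0.32,0,0.1, 30,-0.12,-0.46,0,0.14, 30,-0.16,-0.6,0,0.18, 30,-0.2,-0.74,0,0.22, 30,-0.25,-0.88,0,0.26, 30,-0.3,-0.96,0,0.3, 30,-0.3,-1,0,0.34, 30,-0.3,-1,0,0.38, 30,-0.3,-1,0,0.42, 30,-0.3,-1,0,0.46, 30,-0.3,-1,0,0.5, 30,-0.3,-1,0,0.5, 30,-0.3,-1,0,0.5, 30,-0.3,-1,0,0.5]'
```

```text
t: 10.33
position: [0.5144, 0.0404, 0.3952]
ee_rot: [-179.9, -0.0, 93.2]
contact_force: [0.0, -0.0, 0.6]
grip_width: 0.879
grasp_force: 0.0
```

```bash
python3 -m jog '[30,-0.08,0.03,0,0, 30,-0.2,0.06,0,0, 30,-0.34,0.1,0,0, 30,-0.44,0.116,0,0, 30,-0.49,0.116,0,0, 30,-0.49,0.116,0,0, 30,-0.49,0.116,0.08,0, 30,-0.49,0.116,0.18,0, 30,-0.49,0.116,0.28,0, 30,-0.49,0.116,0.36,0, 30,-0.49,0.116,0.4,0, 30,-0.49,0.116,0.4,0, 30,-0.49,0.116,0.4,0]'
```

```text
t: 11.42
position: [0.5501, -0.0797, 0.2966]
ee_rot: [-180.0, -0.0, 93.1]
contact_force: [-0.3, 0.4, -0.3]
grip_width: 0.883
grasp_force: 0.0
```

```bash
python3 -m jog '[120,0,0,0,0, 180,0,0,0,0, 255,0,0,0,0, 255,0,0,0,0, 255,0,0,0,0, 255,0,0,0,0, 255,0,0,0,0, 255,0,0,0,0, 255,0,0,0,0, 255,0,0,0,0, 255,0,0,0,0]' 30
```

```text
t: 12.33
position: [0.5487, -0.0806, 0.2969]
ee_rot: [-179.8, 0.0, 93.0]
contact_force: [-7.2, -0.6, 7.0]
grip_width: 0.128
grasp_force: 29.5
```

```bash
python3 -m jog '[255,0.01,0.01,-0.03,0, 255,0,0.022,-0.059,0, 255,0,0.036,-0.087,0, 255,0,0.051,-0.115,0, 255,0,0.068,-0.142,0, 255,0,0.085,-0.168,0, 255,0,0.104,-0.193,0, 255,0,0.124,-0.218,0, 255,0,0.124,-0.218,0]'
```

```text
t: 13.08
position: [0.5786, -0.0789, 0.3514]
ee_rot: [-179.5, 0.0, 93.0]
contact_force: [-14.6, -1.0, 7.5]
grip_width: 0.129
grasp_force: 29.8
```

```bash
python3 -m jog '[255,0,0.022,-0.023,0, 255,0,0.044,-0.046,0, 255,0,0.068,-0.066,0, 255,0,0.092,-0.086,0, 255,0,0.118,-0.104,0, 255,0,0.143,-0.122,0, 255,0,0.17,-0.138,0, 255,0,0.198,-0.153,0, 255,0,0.222,-0.163,0, 255,0,0.24,-0.171,0, 255,0,0.24,-0.171,0, 255,0,0.24,-0.171,0, 255,0,0.24,-0.171,0]'
python3 - <<'E'
from h import *
a=env.read_camera("side")[100:300,180:400];b=env.read_camera("scene")[160:310,165:325]
cv2.imwrite("pics/sideF.png",a);cv2.imwrite("pics/sceneF.png",b)
im=np.hstack([cv2.resize(a,(440,400),interpolation=2),cv2.resize(b,(360,400),interpolation=2)]);cv2.imwrite("pics/f1.png",im)
p=env.sense();print(p["position"],p["contact_force"])
E
```

```text
t: 14.17
position: [0.6405, -0.0756, 0.3961]
ee_rot: [180.0, 0.1, 93.1]
contact_force: [-6.4, -0.1, 10.2]
grip_width: 0.128
grasp_force: 31.5
[ 0.640434   -0.07564409  0.39613365] [-6.54381354 -0.29677632 10.53547092]
```

View pics/f1.png

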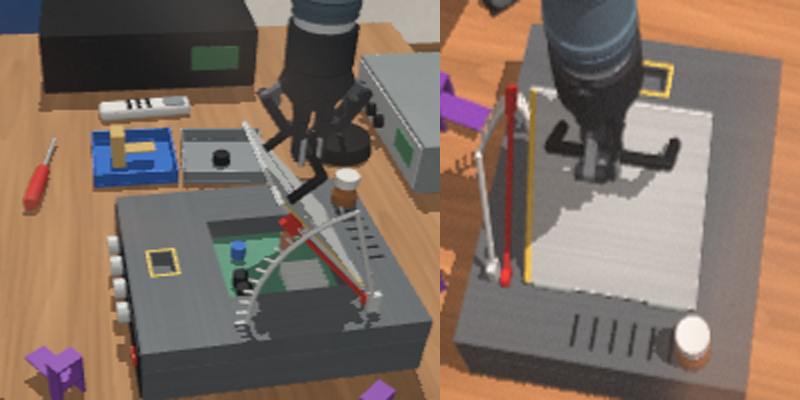

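The flap is held up, with its edge nearly in line with the red pointer in both views, and the clip is still in the tray at left (118,145). I'll measure both angles numerically from the red and yellow lines.

```bash
python3 - <<'E'
from h import *
yaw=np.radians(3.1);e=np.array([np.cos(yaw),np.sin(yaw),0]);n=np.array([-np.sin(yaw),np.cos(yaw),0]);z=np.array([0,0,1.])
def line(im,lo,hi,ox,oy,cam,wrap=False):
    h=cv2.cvtColor(im,cv2.COLOR_BGR2HSV);m=cv2.inRange(h,lo,hi)
    if wrap:m|=cv2.inRange(h,(172,lo[1],lo[2]),(180,255,255))
    k,l,s,c=cv2.connectedComponentsWithStats(m,connectivity=8)
    L=max(range(1,k),key=lambda i:np.hypot(s[i,2],s[i,3])); ys,xs=np.nonzero(l==L)
    f=cv2.fitLine(np.float32(np.c_[xs+ox,ys+oy]),cv2.DIST_HUBER,0,.01,.01).ravel()
    K,T=P(cam);a=ray(K,T,f[2:]-30*f[:2])[1];b=ray(K,T,f[2:]+30*f[:2])[1]
    N=np.cross(a,b);N/=np.linalg.norm(N); d=np.cross(N,n); d*=np.sign(d[2])
    print(cam,s[L].tolist(),"angle",np.arctan2(d[2],-d@e)); return N
sc,sd=cv2.imread("pics/sceneF.png"),cv2.imread("pics/sideF.png")
R=((0,150,60),(6,255,255));Y=((20,110,70),(32,255,255))
N1=line(sc,*R,165,160,"scene",True);N2=line(sd,*R,180,100,"side",True)
d=np.cross(N1,N2);d*=np.sign(d[2]);d/=np.linalg.norm(d);print("red 3d",np.arctan2(d[2],-d@e),d@n)
s0,d0=cv2.imread("pics/scene0.png"),cv2.imread("pics/side0.png")
M1=line(s0[160:280,165:325],*R,165,160,"scene",True);M2=line(d0[190:260,300:392],*R,300,190,"side",True)
d=np.cross(M1,M2);d*=np.sign(d[2]);d/=np.linalg.norm(d);print("red0 3d",np.arctan2(d[2],-d@e),d@n)
line(sc[25:120,25:70],*Y,190,185,"scene");line(sd,*Y,180,100,"side")
E
```

```text
scene [27, 32, 7, 75, 200] angle 0.8716563447579752
side [153, 120, 30, 33, 96] angle 0.8739599148888143
red 3d 0.8738104746779414 0.0006335175210060338
scene [27, 32, 7, 75, 216] angle 0.8635271148665413
side [33, 30, 30, 33, 68] angle 0.8832174484650164
red0 3d 0.8819966392666208 0.005408132829790723
scene [13, 9, 5, 72, 141] angle 0.8887667192725799
side [73, 124, 17, 15, 61] angle 0.6036683567246464
```

The mark is at about 0.875 rad and the flap at about 0.887 rad, well inside the 0.08 rad tolerance. I'll let it settle, then hand in.

```bash
python3 -m jog '[255,0,0,0,0, 255,0,0,0,0, 255,0,0,0,0, 255,0,0,0,0, 255,0,0,0,0, 255,0,0,0,0, 255,0,0,0,0]' && python3 -c "
from cell import env
print(env.hand_in())"
```

```text
t: 14.85
position: [0.6404, -0.0757, 0.3961]
ee_rot: [180.0, 0.1, 93.0]
contact_force: [-7.1, 0.1, 11.1]
grip_width: 0.128
grasp_force: 31.5
the job is handed in; nothing more can be done
None
```

I set the clip upright in the blue tray and handed the job in at 14.9 s, still holding the flap by its bar at about 0.887 rad against a measured mark of about 0.875 rad; the hand-in gave no verdict.

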